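# Seal the sweets jar until its clutch cap first slips

### The job

Seal the jar with the orange cap on the lazy Susan: twist its cap clockwise until the slip clutch inside gives way for the first time, and stop right there, without letting the cap slip on by more than about 30 degrees. Do not swing the lazy Susan round or disturb what stands on it, and let go of the cap when it is done.

Things in the scene. Friction and masses are not known exactly. Their poses are not given: they have to be found in the camera images.
- cap_grip (a point): The orange ribbed cap of the jar to seal: an upright cylinder 44 mm in diameter and 30 mm high, on a clear glass jar with an orange band. The point lies on its axis, 16 mm above its underside, 139 mm above the table; z is up, x points to the white tick on the rim of its top and turns with the cap. Clockwise from above closes it; it stays at its height as it turns. Anticlockwise unscrews it.
- cap_top (a point): Centre of the cap's flat top. Here the round end of a black spindle, 25 mm in diameter, stands 4 mm proud with a white pointer on it. The cap drives the spindle through a spring and a friction clutch: at first both turn together, pointer and tick in line, against a light drag of about 0.05 N m, for an unknown angle of 80 to 155 degrees, until the spindle meets its hidden stop.
- cap_foot (a point): Centre of the cap's underside. With the spindle at its stop, the springy drive winds up (2 N m per rad, some 8 degrees), springing back when the cap is released; at about 0.3 N m the clutch gives and slips at that torque, and does not spring back: the cap goes on, the spindle stands still, so pointer and tick part. Done well: spindle at its stop, clutch slipped by 5 to 30 degrees.
- jar_neck (a point): Point on the axis of the same jar, in its neck, 5 mm below the cap's underside. The neck is 36 mm in diameter and 14 mm high; below it the shoulder slopes out to the jar's 64 mm. The jar is let firmly into the lazy Susan, 110 mm from its centre, and moves only if that turns. Two like jars with steel caps (tops 147 mm above the table) stand 158 mm away.
- disc_mid (a point): Centre of the top face of the lazy Susan, a bamboo disc 440 mm in diameter, 35 mm above the table; z up, x towards the jar with the orange cap. It turns on a bearing with a little drag (0.12 N m), so a side push of over about 1 N on the cap swings it. Leave it where it is.
- plate_mid (a point): Centre of a loose white dessert plate with a blue pattern, 150 mm in diameter and 14 mm high, on the lazy Susan. Leave it alone.
- tong_mid (a point): Centre of a loose steel sugar tong, 115 mm long, 36 mm wide and 8 mm high, lying near the middle of the lazy Susan. Leave it alone.
- mould_mid (a point): Centre of a loose red plastic maamoul mould with a plunger, 67 mm in diameter and 76 mm high, standing on the lazy Susan about 110 mm from the jar. Leave it alone.

How it is judged:
By the outcome, as a careful person would: the job done as asked, in the order asked, and still so for the second after the job is handed in, with the robot touching nothing.
It also fails if it takes over 58 s, if anything falls off the work surface, if the arm or the gripper's body presses on something with over 40 N, if the wrist force passes 120 N, or if a joint passes its speed limit or range.

### The arm

A 6-joint arm with a two-finger parallel gripper is mounted at the origin on the work surface. World frame = base frame: x ahead of the robot, y to its left, z up, the work surface at z = 0. Lengths are in mm, angles in rad, forces in N, time in s.
With the tool pointing down it reaches from about 400 to 925 mm from the base axis. Payload 12.5 kg.
Tool frame: the origin (TCP) lies at the very end of the fingers, on their centre line; the grasp point (between the pads) lies env.grip_point_offset behind it (env.grip_point_offset is the distance from the TCP to the grasp point, in mm); y points along the fingers, z is the direction in which the jaws open and shut, and the axes are right-handed (so a half turn about y gives the same grasp; the last joint's range is limited). The gripper opens to 95 mm and grips with 3 to 60 N. Pads are 20 mm wide; open, the fingers measure 119 mm over their backs; the gripper's body (75 mm by 180 mm) begins 59 mm behind the grasp point.
Start: joints at [-1.39, 0.491, 1.559, -0, 1.092, -0.106], TCP at [176.825, -599.483, 214.661] pointing down, gripper open.
Joint ranges: [-3.1, 3.1], [-0.84, 2.19], [0.05, 2.79], [-1.13, 4.28], [0.06, 2.93], [-2.69, 2.69]. Speed limits (rad/s): [2.22, 2.22, 2.79, 3.14, 3.14, 3.14].

### API

Orientations are given as [roll, pitch, yaw] about the fixed x, y, z axes, in that order (R = Rz(yaw) Ry(pitch) Rx(roll)).
In Python, from cell import readout, read_camera, env, nets gives the robot as it stands.
- The arm moves only by the tool apply_moves, never from a script. Its argument "increments" is a list of rows, each a list of 3 entries, a list of its own where there are three numbers: the shift along the tool's x, y, z in cm, then the turn, a rotation vector about the tool's x, y, z in degrees, then the finger opening in cm, from 0 to 9.51. A call has exactly 5 rows; each row shifts and turns the pose as measured when the row begins, along the tool's axes as they then stand; what a row does not reach is not made up. A row lasts 1/8 s, in which the tool goes at most 62.5 mm and 10.7 degrees, less where a joint would pass 70% of its speed; a pose out of reach is approached as far as the arm can. A call with a gripper value outside its range is refused whole. The fingers move at their own pace and stop on an object; the grip force is fixed at half the most. Time passes only in rows, so rows that do not move let the fingers close, or fill a call up. It gives the time, the measured TCP pose, the force and the opening at its end, in the units of the state.
- readout.state(): the state, without advancing time (a new reading comes with each control period).
- read_camera(name): name is "side" or "top"; returns a dict with "img" (480x640x3 uint8, red, green, blue), "vfov" (degrees; the focal length in pixels is half the picture's height over the tangent of half this angle, whatever the lens; pixels are square), "cx", "cy" (the principal point, pixels), "distortion" ([k1, k2, p1, p2, k3] as OpenCV has them; the pictures are not rectified), "rvec" (rotation vector, rad) and "tvec" (3), from world to camera coordinates, as OpenCV has them. Camera axes: x right, y down, z forward; pixel columns grow to the right and rows downward; lengths in mm; the calibration is good to about 2 mm. A picture is of the moment at which its call begins. There is no depth.
- env.job_done(): hands the job in, once; it reports no verdict.
Trained networks look in a picture, given as the dict that the camera call returned (one of the last four; its "shot" number tells which), for a name from the list of things; names that differ only in an ending like _2 or _b are one class to them, and where a whole thing is asked for, a point or a joint stands for the part that bears it (a point fixed in the world has none). Each returns a list of dicts, best first, with "confidence" (0 to 1); they miss things now and then, are a little off and sometimes report something else, mostly with a low value. They report only what shows in the picture. A call takes as long as a camera call.
- nets.look_for(picture, thing): "point" ([x, y, z] in mm, in the coordinates of the camera as it stood for that picture, good to about 4 mm: the middle of the surface that is visible of it).
- nets.mark_of(picture, thing): "point" ([x, y, z] in mm, in the coordinates of the camera as it stood for that picture, good to about 4 mm: a listed point, or the origin of a listed thing).
The state is a dict: "t": time; "joints": joint angles; "qvel": joint speeds; "tau": joint torques, N m; "eef_pos": TCP position; "tcp_rot": TCP orientation; "ft_force": force on the tool from outside, world axes, zero at the start; "moment": the same for the moment, N m; "opening": opening from 0.0 (shut) to 1.0 (fully open).
Only numpy, scipy, OpenCV 4.12 (cv2) and the standard library are available. Lean on these libraries where they do the work, as an engineer would, in place of code of your own. Each camera call takes 0.05 s, during which the arm holds its last target. There are 200 camera calls.

## Working session

There is one attempt and no reset: what is moved stays moved. The work goes in short steps, Python scripts to look and compute and a tool call to move; the robot and the scene stay as the last step left them, time stands still between calls to the robot, and variables do not carry over. Pictures are saved under pics/ and viewed, about 8 in all and at most 12, crops included, and the job is handed in when it is done.

Besides the shell and the picture viewer there is one more tool, called after "Call:" in YAML: its name, and indented under it one key for each argument. apply_moves: Moves the arm, as the interface text tells. Its arguments: {"type":"object","properties":{"increments":{"type":"array"}},"required":["increments"]}

```bash
mkdir -p pics; cat > h.py <<'E'
import numpy as np, cv2
from cell import readout, read_camera, env, nets
from scipy.spatial.transform import Rotation as R
def c2w(p,pt):
    M=cv2.Rodrigues(np.array(p['rvec'],float))[0]; return M.T@(np.array(pt)-np.array(p['tvec']).ravel())
def K(p):
    f=240/np.tan(np.radians(p['vfov']/2)); return np.array([[f,0,p['cx']],[0,f,p['cy']],[0,0,1.]])
def proj(p,X):
    return cv2.projectPoints(np.array(X,float).reshape(-1,3),np.array(p['rvec'],float),np.array(p['tvec'],float),K(p),np.array(p['distortion'],float))[0].reshape(-1,2)
def ray(p,uv,z):
    n=cv2.undistortPoints(np.array(uv,float).reshape(-1,1,2),K(p),np.array(p['distortion'],float)).reshape(-1,2)
    M=cv2.Rodrigues(np.array(p['rvec'],float))[0]; o=-M.T@np.array(p['tvec']).ravel()
    d=np.c_[n,np.ones(len(n))]@M; return o+d*((z-o[2])/d[:,2])[:,None]
def save(p,n,crop=None,s=1):
    im=p['img'][:,:,::-1]
    if crop: a,b,c,d=crop; im=im[b:d,a:c]
    cv2.imwrite('pics/'+n,cv2.resize(im,None,fx=s,fy=s,interpolation=cv2.INTER_CUBIC))
E
python3 - <<'E'
from h import *
s=readout.state(); print(s); print(env.grip_point_offset)
for c in ('top','side'):
    p=read_camera(c); save(p,c+'0.png')
    print(c,p['vfov'],c2w(p,[0,0,0]).round())
    for t in ('cap_grip','cap_top','disc_mid','plate_mid','mould_mid','tong_mid','jar_neck'):
        print(t,[(c2w(p,d['point']).round(1),round(d['confidence'],2)) for d in nets.mark_of(p,t)[:3]])
E
```

```text
{'t': 0.0, 'joints': array([-1.38963161e+00,  4.91543920e-01,  1.55944963e+00, -7.85993117e-07,
        1.09170781e+00, -1.05622634e-01]), 'qvel': array([-0.00040537, -0.00061312, -0.00149601, -0.00039941, -0.0013747 ,
       -0.00049871]), 'tau': array([-1.22666021e-03, -6.12640858e+01, -2.58173364e+01,  6.92242803e-02,
        4.83210117e-02, -1.20061268e-04]), 'eef_pos': array([ 176.75853665, -599.22726502,  214.07140762]), 'tcp_rot': array([-1.57189892e+00,  1.16192912e-04, -2.85480500e+00]), 'ft_force': array([ 0.20941268,  0.13961077, -0.50784544]), 'moment': array([ 0.04772374, -0.01201122, -0.02690652]), 'opening': 1.0002494969717093}
18.8
top 56.588203769823295 [497.  38. 790.]
cap_grip [(array([ 465.5, -113.3,  138. ]), 0.67)]
cap_top [(array([ 464.6, -115.7,  157.2]), 0.73)]
disc_mid [(array([ 578.2, -109. ,   34. ]), 0.74), (array([ 462.8, -113.4,  125.4]), 0.37)]
plate_mid [(array([694.6, -89.7,  37.7]), 0.71)]
mould_mid [(array([ 456.8, -221.1,   71.8]), 0.58)]
tong_mid [(array([ 577.2, -108.7,   38.9]), 0.62)]
jar_neck [(array([ 466.7, -111.1,  116.6]), 0.96)]
side 57.116047699256114 [295. 595. 505.]
cap_grip [(array([ 468.9, -112.1,  140.7]), 0.63)]
cap_top [(array([ 464.9, -114.7,  152. ]), 0.63)]
disc_mid [(array([ 573.6, -105.4,   33.2]), 0.62)]
plate_mid [(array([695.1, -96.1,  39.6]), 0.7)]
mould_mid [(array([ 453.7, -217.3,   70.9]), 0.67)]
tong_mid [(array([ 577.8, -110.2,   40.9]), 0.65)]
jar_neck [(array([ 463.8, -111.8,  119.3]), 0.63)]
```

View pics/top0.png

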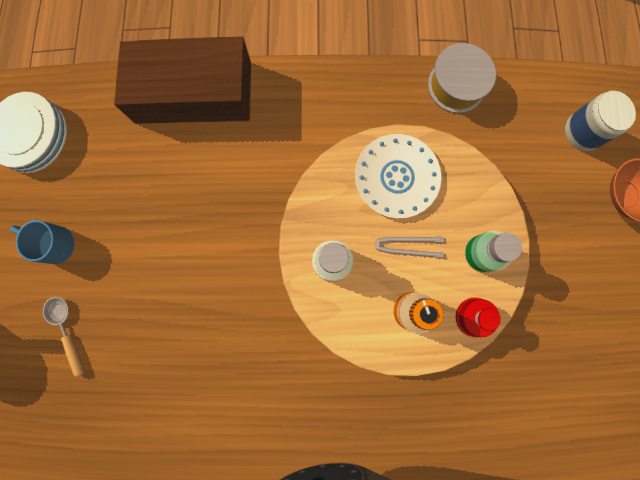

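View pics/side0.png

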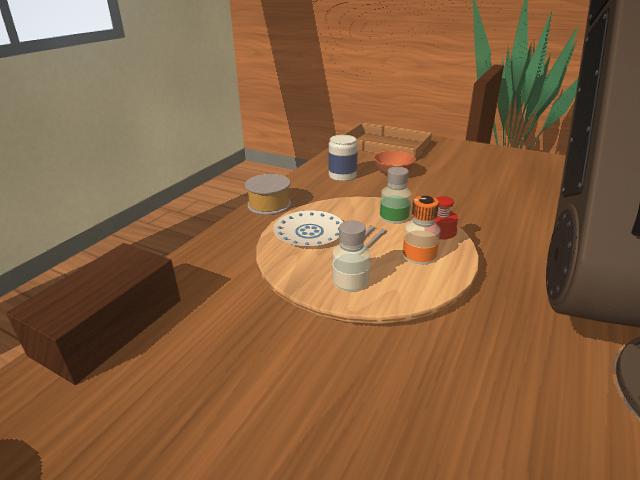

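The top view shows the orange cap at about (428,314) with its pointer and tick toward the upper left. The red mould is beside it at (480,318). The side view agrees, and nothing stands taller than the caps. Next I'll refine the cap axis and plan the approach.

```bash
cat >> h.py <<'E'
from scipy.optimize import minimize
def capmask(p):
    h=cv2.cvtColor(p['img'],cv2.COLOR_RGB2HSV); return h
E
python3 - <<'E'
from h import *
A=np.linspace(0,2*np.pi,72)
def circ(c,r,z): return np.c_[c[0]+r*np.cos(A),c[1]+r*np.sin(A),0*A+z]
for c in ('top','side'):
    p=read_camera(c)
    uv=proj(p,[[465,-113,153]])[0]; print(c,uv)
    h=cv2.cvtColor(p['img'],cv2.COLOR_RGB2HSV)
    sc=8 if c=='top' else 10
    u,v=uv.astype(int); save(p,c+'1.png',(u-28,v-28,u+28,v+28),sc)
    np.save(c+'0.npy',p['img'])
    # silhouette fit of spindle (dark) : centroid of dark pixels, then to z=157
    m=(h[...,2]<75).astype(np.uint8); w=np.zeros_like(m); w[v-13:v+14,u-13:u+14]=1
    n,l,st,ce=cv2.connectedComponentsWithStats(m*w)
    print([(s[4],ce[i].round(1),ray(p,ce[i],157)[0].round(1)) for i,s in enumerate(st) if i and s[4]>15])
    print('spindle r px',np.linalg.norm(proj(p,circ((465,-113),12.5,157))-proj(p,[[465,-113,157]]),axis=1).round(1)[[0,18]])
a=cv2.imread('pics/top1.png'); b=cv2.resize(cv2.imread('pics/side1.png'),(448,448)); cv2.imwrite('pics/a1.png',cv2.resize(np.hstack([a,b]),(800,400)))
E
```

```text
top [427.38974725 314.0648505 ]
[(np.int32(183), array([428.6, 315. ]), array([ 463.9, -113.8,  157. ]))]
spindle r px [8.8 8.7]
side [425.75608193 200.76907709]
[(np.int32(65), array([426.6, 199.8]), array([ 462.9, -109.5,  157. ]))]
spindle r px [7.  3.4]
```

View pics/a1.png

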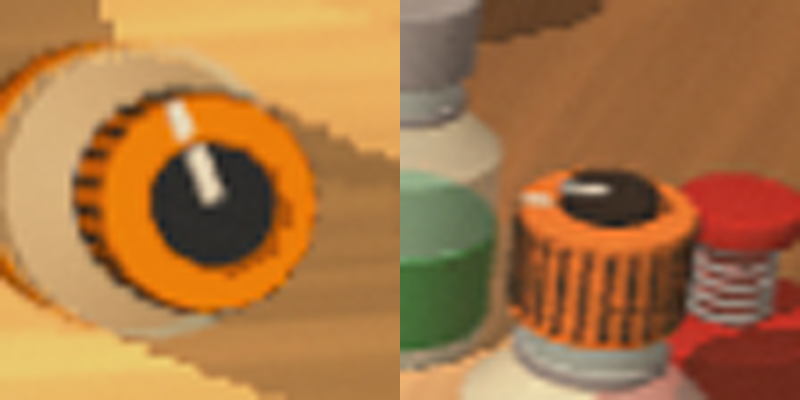

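Call:
apply_moves:
  increments:
    - [[0,0,0],[0,-10.5,0],9.5]
    - [[0,0,0],[0,-10.5,0],9.5]
    - [[0,0,0],[0,-10.5,0],9.5]
    - [[0,0,0],[0,-10.5,0],9.5]
    - [[0,0,0],[0,-10.5,0],9.5]

```text
t: 1.52
eef_pos: [176.8, -599.5, 214.7]
tcp_rot: [-1.571, -0.0, -1.916]
ft_force: [-0.2, -0.7, 0.1]
opening: 1.001
```

Call:
apply_moves:
  increments:
    - [[0,0,0],[0,-10.5,0],9.5]
    - [[0,0,0],[0,-10.5,0],9.5]
    - [[-4.8,0,2.8],[0,0,0],9.5]
    - [[-4.8,0,2.8],[0,0,0],9.5]
    - [[-4.8,0,2.8],[0,0,0],9.5]

```text
t: 2.15
eef_pos: [256.5, -451.7, 213.7]
tcp_rot: [-1.571, -0.001, -1.542]
ft_force: [1.3, 0.5, -0.1]
opening: 0.999
```

```bash
python3 - <<'E'
from h import *
s=readout.state(); print(s['t'],s['eef_pos'].round(1),np.degrees(s['tcp_rot']).round(1),s['joints'].round(2))
M=R.from_euler('xyz',s['tcp_rot']).as_matrix()
print('need tool cm',(M.T@(np.array([464.5,-113.5,214])-s['eef_pos'])/10).round(2))
class P(dict):pass
p=read_camera('top'); print(ray(p,[[428.1,313.9]],153),ray(p,[[428.3,314.3]],157))
p=read_camera('side'); print(ray(p,[[425.8,199.4]],157))
E
```

```text
2.15 [ 256.5 -451.7  213.7] [-90.   -0.  -88.4] [-1.18  0.34  1.82 -0.    0.98 -1.21]
need tool cm [-33.21  -0.05  21.76]
[[ 465.216713   -114.03449839  153.        ]] [[ 464.84904849 -113.35247272  157.        ]]
[[ 464.57125548 -110.29150647  157.        ]]
```

Call:
apply_moves:
  increments:
    - [[-5,0,3.3],[0,1.6,0],9.5]
    - [[-5,0,3.3],[0,0,0],9.5]
    - [[-5,0,3.3],[0,0,0],9.5]
    - [[-5,0,3.3],[0,0,0],9.5]
    - [[-5,0,3.3],[0,0,0],9.5]

```text
t: 2.88
eef_pos: [423.4, -197.1, 215.0]
tcp_rot: [-1.568, -0.003, -1.574]
ft_force: [0.8, -2.2, 0.6]
opening: 0.999
```

```bash
cat >> h.py <<'E'
def need(x,y,z):
    s=readout.state(); print(round(s['t'],2),s['eef_pos'].round(1),np.degrees(s['tcp_rot']).round(2),s['joints'].round(2),'F',s['ft_force'].round(2),'M',s['moment'].round(3))
    M=R.from_euler('xyz',s['tcp_rot']).as_matrix(); print('need cm',(M.T@(np.array([x,y,z])-s['eef_pos'])/10).round(2))
E
python3 -c "
from h import *
need(464.8,-113,190)"
```

```text
2.88 [ 423.4 -197.1  215. ] [-89.82  -0.19 -90.17] [-0.58  0.27  1.93 -0.    0.94 -0.57] F [ 0.85 -2.15  0.64] M [-0.023 -0.138 -0.042]
need cm [-8.43  2.48  4.1 ]
```

Call:
apply_moves:
  increments:
    - [[-4.2,0.7,2.0],[0,0,0],9.5]
    - [[-4.2,0.7,2.1],[0,0,0],9.5]
    - [[0,0.7,0],[0,0,0],9.5]
    - [[0,0,0],[0,0,0],9.5]
    - [[0,0,0],[0,0,0],9.5]

```text
t: 3.5
eef_pos: [468.3, -110.3, 194.0]
tcp_rot: [-1.565, -0.005, -1.57]
ft_force: [-1.8, -0.0, 0.6]
opening: 0.998
```

```bash
python3 -c "
from h import *
need(464.8,-113,122)
q=[]
for c in ('top','side'):
    p=read_camera(c); u,v=proj(p,[[465,-113,170]])[0].astype(int); save(p,'t.png',(u-50,v-50,u+50,v+50),4); q.append(cv2.imread('pics/t.png'))
cv2.imwrite('pics/a2.png',np.hstack(q))"
```

```text
3.5 [ 468.3 -110.3  194. ] [-89.68  -0.28 -89.95] [-0.37  0.31  1.93 -0.    0.89 -0.37] F [-1.76 -0.03  0.6 ] M [-0.047 -0.129  0.007]
need cm [ 0.24  7.2  -0.39]
```

View pics/a2.png

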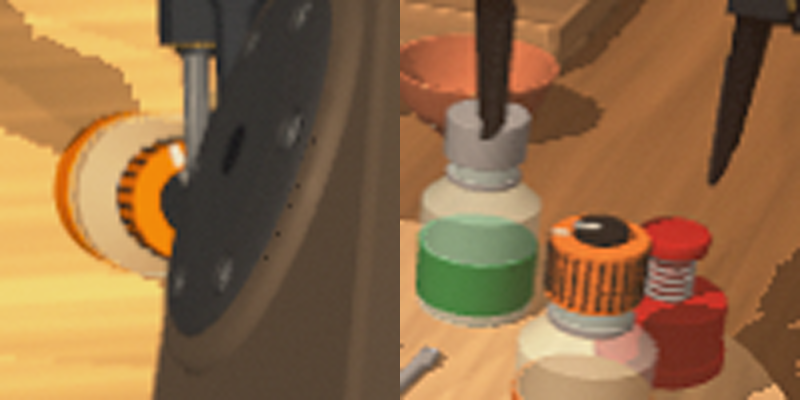

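The side crop puts the fingertips at x≈490 and 712, either side of the cap at about 600, so the jaw is centred along x. I'll descend with a correction.

Call:
apply_moves:
  increments:
    - [[0.24,1.2,-0.39],[-0.3,0,0],9.5]
    - [[0,1.4,0],[0,0,0.3],9.5]
    - [[0,1.4,0],[0,0,0],9.5]
    - [[0,0.6,0],[0,0,0],9.5]
    - [[0,0,0],[0,0,0],9.5]

```text
t: 4.22
eef_pos: [463.1, -114.5, 144.3]
tcp_rot: [-1.572, 0.002, -1.573]
ft_force: [-0.6, 1.1, -0.4]
opening: 0.995
```

```bash
cat >> h.py <<'E'
_n=need
def need(x,y,z,yaw=None):
    _n(x,y,z); s=readout.state(); r=s['tcp_rot']
    t=R.from_euler('xyz',[-np.pi/2,0,r[2] if yaw is None else np.radians(yaw)])
    print('turn',(np.degrees((R.from_euler('xyz',r).inv()*t).as_rotvec())).round(2))
E
python3 -c "
from h import *
need(464.8,-113,122,-90)"
```

```text
4.22 [ 463.1 -114.5  144.3] [-9.006e+01  9.000e-02 -9.014e+01] [-0.38  0.38  1.99  0.    0.77 -0.38] F [-0.62  1.12 -0.44] M [-0.008 -0.069 -0.015]
need cm [-0.15  2.23  0.17]
turn [ 0.06 -0.14 -0.09]
```

Call:
apply_moves:
  increments:
    - [[-0.15,1.0,0.17],[0,0,0],9.5]
    - [[0,1.0,0],[0,0,0],9.5]
    - [[0,0.2,0],[0,0,0],9.5]
    - [[0,0,0],[0,0,0],9.5]
    - [[0,0,0],[0,0,0],9.5]

```text
t: 4.85
eef_pos: [465.3, -112.9, 121.2]
tcp_rot: [-1.571, 0.001, -1.573]
ft_force: [-0.2, -0.2, -0.1]
opening: 1.002
```

```bash
python3 -c "
from h import *
need(464.8,-113,122,-90)
q=[]
for c in ('top','side'):
    p=read_camera(c); u,v=proj(p,[[465,-113,150]])[0].astype(int); save(p,'t.png',(u-40,v-40,u+40,v+40),5); q.append(cv2.imread('pics/t.png'))
    print(c,[(t,[(c2w(p,d['point']).round(1),round(d['confidence'],2)) for d in nets.mark_of(p,t)[:1]]) for t in ('cap_grip','cap_top','jar_neck','cap_foot')])
cv2.imwrite('pics/a3.png',np.hstack(q))"
```

```text
4.85 [ 465.3 -112.9  121.2] [-9.000e+01  7.000e-02 -9.013e+01] [-0.38  0.42  2.01  0.    0.71 -0.38] F [-0.16 -0.18 -0.14] M [-0.017 -0.188  0.019]
need cm [ 0.01 -0.08 -0.05]
turn [ 0.   -0.13 -0.07]
top [('cap_grip', []), ('cap_top', []), ('jar_neck', [(array([ 465.9, -111. ,  117.6]), 0.71)]), ('cap_foot', [(array([ 463.4, -114.1,  124. ]), 0.47)])]
side [('cap_grip', [(array([ 467.8, -110. ,  138.7]), 0.97)]), ('cap_top', [(array([ 465.8, -117.7,  151.5]), 0.83)]), ('jar_neck', [(array([ 462.4, -115.1,  116.3]), 0.79)]), ('cap_foot', [(array([ 463.6, -114.4,  121.3]), 0.59)])]
```

View pics/a3.png

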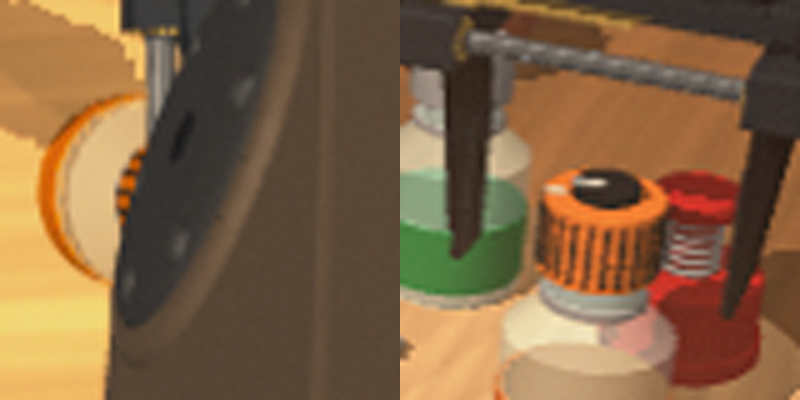

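The fingers straddle the cap centrally in the side crop: tips at x≈462 and 733, cap at about 600. Closing now, along the radial direction.

Call:
apply_moves:
  increments:
    - [[0,0,0],[0,0,0],6.0]
    - [[0,0,0],[0,0,0],5.0]
    - [[0,0,0],[0,0,0],4.6]
    - [[0,0,0],[0,0,0],4.5]
    - [[0,0,0],[0,0,0],4.4]

```text
t: 5.98
eef_pos: [465.2, -112.8, 121.0]
tcp_rot: [-1.571, 0.001, -1.573]
ft_force: [-0.4, 0.2, 0.3]
opening: 0.528
```

```bash
python3 -c "
from h import *
need(464.8,-113,121,-90); print(readout.state()['opening']*95.1)"
```

```text
5.97 [ 465.2 -112.8  121. ] [-9.002e+01  8.000e-02 -9.013e+01] [-0.38  0.42  2.01  0.    0.71 -0.38] F [-0.42  0.25  0.31] M [ 0.006 -0.08  -0.04 ]
need cm [ 0.02  0.   -0.04]
turn [ 0.02 -0.13 -0.08]
50.213490219460866
```

Call:
apply_moves:
  increments:
    - [[0,0,0],[0,0,0],4.4]
    - [[0,0,0],[0,0,0],4.0]
    - [[0,0,0],[0,0,0],3.0]
    - [[0,0,0],[0,0,0],3.0]
    - [[0,0,0],[0,0,0],3.0]

```text
t: 6.6
eef_pos: [465.6, -112.9, 121.1]
tcp_rot: [-1.57, 0.001, -1.573]
ft_force: [1.9, 1.0, -0.4]
opening: 0.458
```

```bash
python3 -c "
from h import *
need(464.8,-113,121,-90); print(readout.state()['opening']*95.1)
p=read_camera('side');need(464.8,-113,121,-90)"
```

```text
6.6 [ 465.6 -112.9  121.1] [-8.998e+01  7.000e-02 -9.013e+01] [-0.38  0.42  2.01  0.    0.71 -0.38] F [ 1.9   1.01 -0.36] M [-0.031 -0.261  0.006]
need cm [ 0.01  0.01 -0.08]
turn [-0.02 -0.13 -0.07]
43.56210165408822
6.65 [ 465.6 -112.9  121.1] [-8.997e+01  6.000e-02 -9.013e+01] [-0.38  0.42  2.01  0.    0.71 -0.38] F [ 0.07  0.82 -0.32] M [ 0.027 -0.289 -0.001]
need cm [ 0.01  0.01 -0.08]
turn [-0.03 -0.13 -0.06]
```

Call:
apply_moves:
  increments:
    - [[0,0,0],[0,5,0],3.0]
    - [[0,0,0],[0,5,0],3.0]
    - [[0,0,0],[0,5,0],3.0]
    - [[0,0,0],[0,5,0],3.0]
    - [[0,0,0],[0,0,0],3.0]

```text
t: 7.28
eef_pos: [465.8, -112.9, 121.1]
tcp_rot: [-1.57, 0.001, -1.932]
ft_force: [0.4, 0.1, -0.2]
opening: 0.459
```

```bash
python3 -c "
from h import *
need(465.5,-113,121); q=[]
for c in ('side','top'):
    p=read_camera(c); u,v=proj(p,[[465,-113,150]])[0].astype(int); save(p,'t.png',(u-40,v-40,u+40,v+40),5); q.append(cv2.imread('pics/t.png')); save(p,c+'4.png')
cv2.imwrite('pics/a4.png',np.hstack(q));need(465.5,-113,121)"
```

```text
7.28 [ 465.8 -112.9  121.1] [-8.9970e+01  7.0000e-02 -1.1068e+02] [-0.38  0.42  2.01  0.    0.71 -0.02] F [ 0.43  0.13 -0.16] M [-0.036 -0.221  0.051]
need cm [ 0.02  0.01 -0.03]
turn [-0.03 -0.   -0.07]
7.38 [ 465.8 -112.9  121.1] [-8.996e+01  7.000e-02 -1.106e+02] [-0.38  0.42  2.01  0.    0.71 -0.02] F [ 0.93 -0.61 -0.33] M [ 0.013 -0.257  0.066]
need cm [ 0.02  0.01 -0.03]
turn [-0.04 -0.   -0.07]
```

View pics/a4.png

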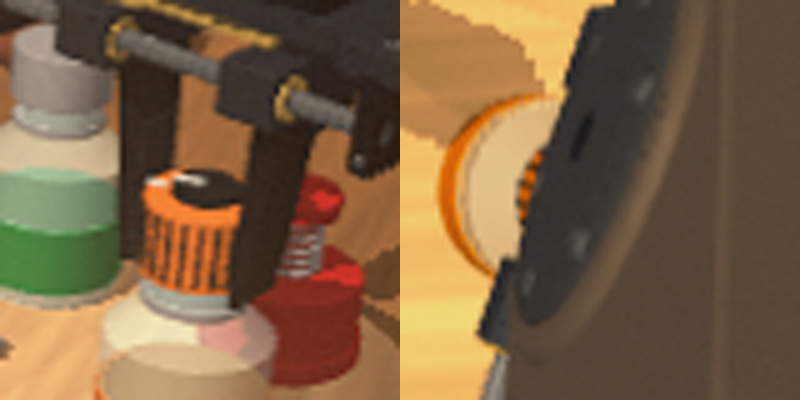

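The cap follows the fingers: tick and pointer at (155,183) and (190,182) are still in line, torque is about 0.05 N m, and the jar looks unmoved. I'll keep turning.

Call:
apply_moves:
  increments:
    - [[0.02,0,-0.02],[0,9.5,0],3.0]
    - [[0,0,0],[0,9.5,0],3.0]
    - [[0,0,0],[0,9.5,0],3.0]
    - [[0,0,0],[0,9.5,0],3.0]
    - [[0,0,0],[0,9.5,0],3.0]

```text
t: 8.0
eef_pos: [466.2, -113.3, 121.1]
tcp_rot: [-1.57, 0.003, -2.775]
ft_force: [1.1, -0.8, -0.6]
opening: 0.455
```

```bash
cat >> h.py <<'E'
def chk(n=6):
    # average F/M while camera calls pass time; disc drift by matching fixed patches against the first pictures
    f=[];m=[]
    for i in range(n):
        p=read_camera('side'); s=readout.state(); f.append(s['ft_force']);m.append(s['moment'])
    print('F',np.mean(f,0).round(2),'M',np.mean(m,0).round(3),'sd',np.std(m,0).round(3)[2])
    g0=cv2.cvtColor(np.load('side0.npy'),cv2.COLOR_RGB2GRAY);g=cv2.cvtColor(p['img'],cv2.COLOR_RGB2GRAY)
    for nm,(a,b,c,d) in dict(jarL=(332,250,372,290),plate=(285,222,335,245),jar=(403,236,440,262)).items():
        sh=np.array(cv2.matchTemplate(g[b-8:d+8,a-8:c+8],g0[b:d,a:c],cv2.TM_CCOEFF_NORMED)); _,mx,_,l=cv2.minMaxLoc(sh)
        x,y=l; px=lambda q:0.5*(q[0]-q[2])/(q[0]-2*q[1]+q[2]) if len(q)==3 else 0
        print(nm,'shift',np.round([x-8+px(sh[y,x-1:x+2]),y-8+px(sh[y-1:y+2,x])],2),round(mx,3))
    need(465.5,-113,121)
E
python3 -c "
from h import *
chk()"
```

```text
F [ 1.43 -0.71 -0.68] M [-0.087 -0.209  0.01 ] sd 0.016
jarL shift [0.02 0.02] 0.999
plate shift [ 0.   -0.01] 0.997
jar shift [ 0.04 -0.04] 0.998
8.3 [ 466.3 -113.3  121.1] [-8.997e+01  1.500e-01 -1.586e+02] [-0.38  0.42  2.01  0.    0.71  0.82] F [ 2.27 -0.22 -1.47] M [-0.131 -0.194 -0.013]
need cm [ 0.06  0.01 -0.05]
turn [-0.03 -0.   -0.15]
```

Call:
apply_moves:
  increments:
    - [[0.03,0,-0.02],[0,3,0],3.0]
    - [[0,0,0],[0,3,0],3.0]
    - [[0,0,0],[0,3,0],3.0]
    - [[0,0,0],[0,2,0],3.0]
    - [[0,0,0],[0,0,0],3.0]

```text
t: 8.93
eef_pos: [466.3, -113.3, 121.1]
tcp_rot: [-1.57, 0.003, -2.954]
ft_force: [1.5, -0.2, -0.7]
opening: 0.461
```

```bash
python3 -c "
from h import *
chk(4)"
```

```text
F [ 1.17 -0.56 -0.26] M [-0.084 -0.206  0.06 ] sd 0.018
jarL shift [-0.04 -0.  ] 0.995
plate shift [ 0.02 -0.03] 0.992
jar shift [ 0.03 -0.03] 0.995
9.12 [ 466.3 -113.3  121.1] [ -89.97    0.19 -169.28] [-0.38  0.42  2.01  0.    0.71  1.01] F [ 0.74 -0.43  0.43] M [-0.099 -0.183  0.039]
need cm [ 0.07  0.01 -0.04]
turn [-0.03 -0.   -0.19]
```

Call:
apply_moves:
  increments:
    - [[0,0,0],[0,2.5,0],3.0]
    - [[0,0,0],[0,2.5,0],3.0]
    - [[0,0,0],[0,2.5,0],3.0]
    - [[0,0,0],[0,2.5,0],3.0]
    - [[0,0,0],[0,0,0],3.0]

```text
t: 9.75
eef_pos: [466.3, -113.3, 121.1]
tcp_rot: [-1.571, 0.003, -3.131]
ft_force: [1.6, 0.1, -0.0]
opening: 0.458
```

```bash
python3 -c "
from h import *
chk(4)"
```

```text
F [ 1.38 -0.7  -0.43] M [-0.041 -0.204  0.038] sd 0.029
jarL shift [-0.11 -0.02] 0.992
plate shift [ 0.04 -0.05] 0.986
jar shift [ 0.01 -0.  ] 0.993
9.95 [ 466.3 -113.3  121.1] [ -90.      0.2  -179.37] [-0.38  0.42  2.01  0.    0.71  1.18] F [ 1.94 -0.   -1.08] M [-0.048 -0.165  0.087]
need cm [ 0.08  0.01 -0.03]
turn [ 0.   0.  -0.2]
```

Call:
apply_moves:
  increments:
    - [[0,0,0],[0,2.5,0],3.0]
    - [[0,0,0],[0,2.5,0],3.0]
    - [[0,0,0],[0,2.5,0],3.0]
    - [[0,0,0],[0,2.5,0],3.0]
    - [[0,0,0],[0,0,0],3.0]

```text
t: 10.58
eef_pos: [466.3, -113.3, 121.1]
tcp_rot: [-1.571, 0.003, 2.976]
ft_force: [2.1, -0.3, -0.8]
opening: 0.459
```

```bash
python3 -c "
from h import *
chk(4)"
```

```text
F [ 1.36 -0.55 -0.95] M [-0.039 -0.198  0.049] sd 0.036
jarL shift [-0.17 -0.03] 0.987
plate shift [ 0.06 -0.07] 0.978
jar shift [ 0. -0.] 0.991
10.78 [ 466.3 -113.3  121.1] [-90.04   0.2  170.54] [-0.38  0.42  2.01  0.    0.71  1.36] F [ 1.55 -1.22 -1.72] M [-0.043 -0.187  0.081]
need cm [ 0.08  0.01 -0.02]
turn [ 0.04  0.   -0.2 ]
```

Call:
apply_moves:
  increments:
    - [[0,0,0],[0,2.5,0],3.0]
    - [[0,0,0],[0,2.5,0],3.0]
    - [[0,0,0],[0,2.5,0],3.0]
    - [[0,0,0],[0,2.5,0],3.0]
    - [[0,0,0],[0,0,0],3.0]

```text
t: 11.4
eef_pos: [466.3, -113.3, 121.1]
tcp_rot: [-1.572, 0.003, 2.8]
ft_force: [0.6, -0.4, 0.0]
opening: 0.459
```

```bash
python3 -c "
from h import *
chk(4)"
```

```text
F [ 0.84 -0.69 -0.63] M [-0.031 -0.209  0.049] sd 0.021
jarL shift [-0.23 -0.04] 0.984
plate shift [ 0.05 -0.09] 0.971
jar shift [-0.04  0.01] 0.983
11.6 [ 466.3 -113.3  121.1] [-90.07   0.18 160.45] [-0.38  0.42  2.01  0.    0.71  1.53] F [ 0.94 -0.66  0.07] M [-0.034 -0.18   0.046]
need cm [ 0.08  0.01 -0.  ]
turn [ 0.07  0.   -0.18]
```

Call:
apply_moves:
  increments:
    - [[0,0,0],[0,2.5,0],3.0]
    - [[0,0,0],[0,2.5,0],3.0]
    - [[0,0,0],[0,2.5,0],3.0]
    - [[0,0,0],[0,2.5,0],3.0]
    - [[0,0,0],[0,0,0],3.0]

```text
t: 12.22
eef_pos: [466.2, -113.3, 121.1]
tcp_rot: [-1.572, 0.003, 2.624]
ft_force: [1.6, -0.1, 0.3]
opening: 0.461
```

```bash
python3 -c "
from h import *
chk(4)"
```

```text
F [ 1.27 -0.39 -0.64] M [-0.028 -0.184  0.037] sd 0.022
jarL shift [-0.29 -0.05] 0.982
plate shift [ 0.07 -0.11] 0.961
jar shift [-0.04  0.07] 0.974
12.43 [ 466.2 -113.3  121.1] [-90.09   0.16 150.36] [-0.38  0.42  2.01  0.    0.71  1.71] F [ 1.13 -1.25 -0.77] M [-0.002 -0.204  0.074]
need cm [0.08 0.01 0.  ]
turn [ 0.09  0.   -0.16]
```

Call:
apply_moves:
  increments:
    - [[0,0,0],[0,2.5,0],3.0]
    - [[0,0,0],[0,2.5,0],3.0]
    - [[0,0,0],[0,2.5,0],3.0]
    - [[0,0,0],[0,2.5,0],3.0]
    - [[0,0,0],[0,0,0],3.0]

```text
t: 13.05
eef_pos: [466.1, -113.3, 121.1]
tcp_rot: [-1.573, 0.002, 2.448]
ft_force: [1.3, -0.4, -1.9]
opening: 0.459
```

```bash
python3 -c "
from h import *
chk(4)"
```

```text
F [ 1.03 -0.47 -0.59] M [ 0.014 -0.198  0.06 ] sd 0.052
jarL shift [-0.4  -0.08] 0.977
plate shift [ 0.09 -0.12] 0.954
jar shift [-0.07  0.1 ] 0.971
13.25 [ 466.1 -113.3  121.1] [-9.0110e+01  1.4000e-01  1.4028e+02] [-0.38  0.42  2.01  0.    0.71  1.89] F [ 1.61 -0.91 -1.2 ] M [ 0.003 -0.239  0.015]
need cm [0.07 0.01 0.01]
turn [ 0.11  0.   -0.14]
```

Call:
apply_moves:
  increments:
    - [[0,0,0],[0,2.5,0],3.0]
    - [[0,0,0],[0,2.5,0],3.0]
    - [[0,0,0],[0,2.5,0],3.0]
    - [[0,0,0],[0,2.5,0],3.0]
    - [[0,0,0],[0,0,0],3.0]

```text
t: 13.88
eef_pos: [466.0, -113.3, 121.1]
tcp_rot: [-1.573, 0.002, 2.272]
ft_force: [0.2, -0.5, -1.1]
opening: 0.46
```

```bash
python3 -c "
from h import *
chk(4)"
```

```text
F [ 0.94 -0.81 -0.61] M [ 0.044 -0.194  0.048] sd 0.024
jarL shift [-0.48 -0.09] 0.974
plate shift [ 0.09 -0.14] 0.947
jar shift [-0.07  0.11] 0.969
14.07 [ 466.  -113.3  121.1] [-9.0120e+01  1.1000e-01  1.3019e+02] [-0.38  0.42  2.01  0.    0.71  2.06] F [ 0.85 -1.58 -0.46] M [ 0.034 -0.182  0.013]
need cm [0.06 0.01 0.02]
turn [ 0.12  0.   -0.11]
```

Call:
apply_moves:
  increments:
    - [[0,0,0],[0,2.5,0],3.0]
    - [[0,0,0],[0,2.5,0],3.0]
    - [[0,0,0],[0,2.5,0],3.0]
    - [[0,0,0],[0,2.5,0],3.0]
    - [[0,0,0],[0,0,0],3.0]

```text
t: 14.7
eef_pos: [465.9, -113.2, 121.1]
tcp_rot: [-1.573, 0.001, 2.096]
ft_force: [1.6, 0.2, -1.5]
opening: 0.458
```

```bash
python3 -c "
from h import *
chk(4)
p=read_camera('side'); u,v=proj(p,[[465,-113,150]])[0].astype(int); save(p,'a5.png',(u-40,v-40,u+40,v+40),6)"
```

```text
F [ 1.27  0.64 -0.57] M [ 0.222 -0.263  0.126] sd 0.035
jarL shift [-0.7  -0.02] 0.979
plate shift [ 0.12 -0.19] 0.927
jar shift [-0.09  0.11] 0.962
14.9 [ 465.9 -113.2  121.1] [-9.0130e+01  7.0000e-02  1.2011e+02] [-0.38  0.42  2.01  0.    0.71  2.24] F [ 1.27  0.44 -1.31] M [ 0.282 -0.239  0.09 ]
need cm [0.04 0.01 0.02]
turn [ 0.13  0.   -0.07]
```

View pics/a5.png

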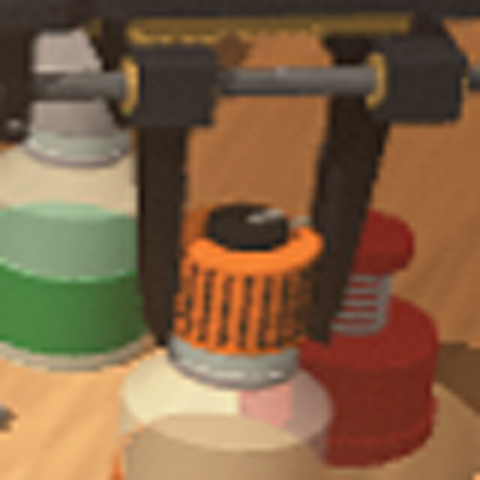

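In the picture the pointer (268,215) and tick (300,222) are still in line, so the cap has turned with the fingers. Torque is now rising, to 0.13 N m at 150°. From that I estimate the stop at about 147° and slip starting near 155°.

Call:
apply_moves:
  increments:
    - [[0,0,0],[0,2,0],3.0]
    - [[0,0,0],[0,2,0],3.0]
    - [[0,0,0],[0,2,0],3.0]
    - [[0,0,0],[0,0,0],3.0]
    - [[0,0,0],[0,0,0],3.0]

```text
t: 15.58
eef_pos: [465.8, -112.9, 121.1]
tcp_rot: [-1.573, 0.001, 1.985]
ft_force: [1.2, 2.8, -0.3]
opening: 0.455
```

```bash
python3 -c "
from h import *
chk(6)"
```

```text
F [ 1.47  1.88 -0.57] M [ 0.458 -0.267  0.277] sd 0.024
jarL shift [-0.97 -0.08] 0.981
plate shift [ 0.17 -0.26] 0.898
jar shift [-0.22  0.19] 0.951
15.88 [ 465.8 -112.9  121.1] [-9.0130e+01  4.0000e-02  1.1371e+02] [-0.38  0.42  2.01  0.    0.71  2.35] F [1.48 2.57 0.02] M [ 0.477 -0.219  0.271]
need cm [0.01 0.01 0.03]
turn [ 0.13  0.   -0.04]
```

Call:
apply_moves:
  increments:
    - [[0,0,0],[0,2,0],3.0]
    - [[0,0,0],[0,2,0],3.0]
    - [[0,0,0],[0,2,0],3.0]
    - [[0,0,0],[0,0,0],3.0]
    - [[0,0,0],[0,0,0],3.0]

```text
t: 16.5
eef_pos: [465.8, -113.0, 121.1]
tcp_rot: [-1.573, 0.0, 1.872]
ft_force: [0.5, 1.6, -0.3]
opening: 0.46
```

```bash
python3 -c "
from h import *
chk(6)"
```

```text
F [ 1.25  1.97 -0.5 ] M [ 0.443 -0.249  0.287] sd 0.025
jarL shift [-0.97 -0.08] 0.981
plate shift [ 0.17 -0.26] 0.898
jar shift [-0.22  0.18] 0.951
16.8 [ 465.8 -113.   121.1] [-9.0130e+01  2.0000e-02  1.0726e+02] [-0.38  0.42  2.01  0.    0.71  2.46] F [ 1.27  1.79 -0.7 ] M [ 0.47  -0.272  0.25 ]
need cm [0.01 0.01 0.02]
turn [ 0.13  0.   -0.02]
```

Call:
apply_moves:
  increments:
    - [[0,0,0],[0,2,0],3.0]
    - [[0,0,0],[0,2,0],3.0]
    - [[0,0,0],[0,2,0],3.0]
    - [[0,0,0],[0,1,0],3.0]
    - [[0,0,0],[0,0,0],3.0]

```text
t: 17.42
eef_pos: [465.6, -113.0, 121.1]
tcp_rot: [-1.573, 0.0, 1.741]
ft_force: [2.3, 2.1, 0.4]
opening: 0.458
```

```bash
python3 -c "
from h import *
chk(6)
p=read_camera('side'); u,v=proj(p,[[465,-113,150]])[0].astype(int); save(p,'a6.png',(u-30,v-30,u+30,v+30),8)"
```

```text
F [ 1.14  1.75 -0.38] M [ 0.435 -0.228  0.261] sd 0.028
jarL shift [-0.98 -0.08] 0.981
plate shift [ 0.17 -0.27] 0.894
jar shift [-0.23  0.18] 0.951
17.73 [ 465.6 -113.   121.1] [-90.11   0.    99.76] [-0.38  0.42  2.01  0.    0.71  2.59] F [1.59 0.85 0.2 ] M [ 0.459 -0.194  0.299]
need cm [0.   0.01 0.01]
turn [ 0.11  0.   -0.  ]
```

View pics/a6.png

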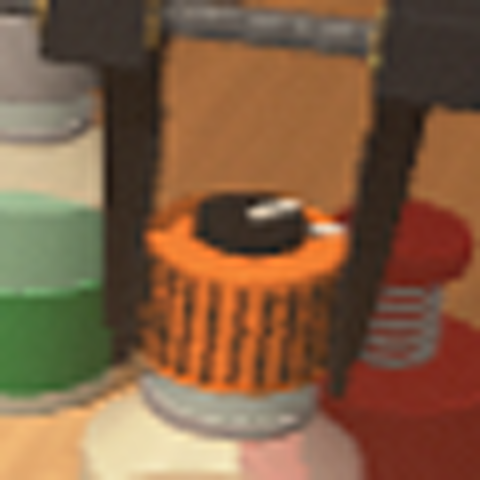

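The pointer (255–296, 213–207) and tick (325,230) have visibly parted. I'll measure that angle.

```bash
python3 -c "
from h import *
p=read_camera('side'); u,v=proj(p,[[465,-113,150]])[0].astype(int)
f=lambda x,y:[u-30+(x-3.5)/8,v-30+(y-3.5)/8]
a=ray(p,[f(296,207),f(252,213)],157);t=ray(p,[f(312,228),f(346,231)],153); c=ray(p,[f(250,220)],157)
print(a,t,c); g=lambda d:np.degrees(np.arctan2(d[1],d[0])).round(1)
print('ptr seg',g(a[0]-a[1]),'tick seg',g(t[1]-t[0]))
for C in (np.array([465.3,-113,0]),c[0],np.array([465.6,-111,0])): print(g(a[0]-C),g(a[:].mean(0)-C),g(t.mean(0)-C))
"
```

```text
[[ 457.68667084 -122.71351246  157.        ]
 [ 465.56257624 -115.25357332  157.        ]] [[ 453.39595747 -122.14085271  153.        ]
 [ 446.22725915 -124.13560094  153.        ]] [[ 464.94182297 -111.6182292   157.        ]]
ptr seg -136.6 tick seg -164.5
-128.1 -121.6 -146.8
-123.2 -114.2 -142.7
-124.0 -116.5 -142.4
```

The parting is about 20–28°, which is the wind-up of 8° plus roughly 13° of slip. I'll ease back the springy wind-up, then release so the fingers don't kick the disc.

Call:
apply_moves:
  increments:
    - [[0,0,0],[0,-2,0],3.0]
    - [[0,0,0],[0,-2,0],3.0]
    - [[0,0,0],[0,-2,0],3.0]
    - [[0,0,0],[0,0,0],3.0]
    - [[0,0,0],[0,0,0],3.0]

```text
t: 18.45
eef_pos: [465.7, -113.0, 121.1]
tcp_rot: [-1.573, 0.0, 1.853]
ft_force: [0.8, 2.0, 0.3]
opening: 0.459
```

```bash
python3 -c "
from h import *
chk(6)"
```

```text
F [ 1.48  1.63 -0.28] M [ 0.445 -0.261  0.093] sd 0.031
jarL shift [-0.97 -0.08] 0.981
plate shift [ 0.17 -0.27] 0.894
jar shift [-0.23  0.18] 0.951
18.75 [ 465.7 -113.   121.1] [-9.0130e+01  1.0000e-02  1.0617e+02] [-0.38  0.42  2.01  0.    0.71  2.48] F [ 1.49  1.61 -0.58] M [ 0.419 -0.245  0.107]
need cm [0.   0.01 0.02]
turn [ 0.13  0.   -0.01]
```

Call:
apply_moves:
  increments:
    - [[0,0,0],[0,-1.5,0],3.0]
    - [[-0.08,0,0],[0,0,0],3.0]
    - [[0,0,0],[0,0,0],3.0]
    - [[0,0,0],[0,0,0],3.0]
    - [[0,0,0],[0,0,0],3.0]

```text
t: 19.38
eef_pos: [465.8, -113.9, 121.1]
tcp_rot: [-1.573, 0.0, 1.881]
ft_force: [0.3, 1.9, 0.6]
opening: 0.458
```

```bash
python3 -c "
from h import *
chk(6)"
```

```text
F [0.9  1.4  0.43] M [ 0.34  -0.124  0.041] sd 0.023
jarL shift [-0.21 -0.04] 0.986
plate shift [ 0.05 -0.08] 0.975
jar shift [-0.    0.01] 0.99
19.68 [ 465.8 -113.9  121.1] [-90.11   0.   107.76] [-0.38  0.42  2.01  0.    0.71  2.45] F [0.7  1.44 0.47] M [ 0.379 -0.185  0.052]
need cm [0.09 0.01 0.01]
turn [ 0.11  0.   -0.  ]
```

The disc is back within about 0.2 px of where it began. Releasing now.

Call:
apply_moves:
  increments:
    - [[-0.02,0,0],[0,0,0],3.0]
    - [[0,0,0],[0,0,0],3.0]
    - [[0,0,0],[0,0,0],6.5]
    - [[0,0,0],[0,0,0],6.5]
    - [[0,0,0],[0,0,0],6.5]

```text
t: 20.3
eef_pos: [465.7, -114.2, 121.0]
tcp_rot: [-1.572, 0.0, 1.881]
ft_force: [0.3, 0.2, 0.4]
opening: 0.669
```

Call:
apply_moves:
  increments:
    - [[0,0,0],[0,0,0],6.5]
    - [[0,0,0],[0,0,0],6.5]
    - [[0,0,0],[0,0,0],6.5]
    - [[0,-0.5,0],[0,0,0],6.5]
    - [[0,-1,0],[0,0,0],6.5]

```text
t: 20.92
eef_pos: [465.4, -114.2, 136.4]
tcp_rot: [-1.571, -0.001, 1.881]
ft_force: [-0.2, 0.3, -0.3]
opening: 0.685
```

```bash
python3 -c "
from h import *
chk(4);print(readout.state()['opening']*95.1)"
```

```text
F [0.36 0.16 0.33] M [ 0.114 -0.018 -0.002] sd 0.025
jarL shift [-0.11 -0.02] 0.992
plate shift [ 0.04 -0.04] 0.986
jar shift [ 0.01 -0.  ] 0.993
21.12 [ 465.6 -114.3  136.4] [-9.0080e+01  1.0000e-02  1.0776e+02] [-0.38  0.4   2.    0.    0.75  2.45] F [-0.18  0.54 -0.14] M [ 0.111 -0.007  0.013]
need cm [ 0.13  1.54 -0.03]
turn [ 0.08  0.   -0.01]
65.5975531941967
```

Call:
apply_moves:
  increments:
    - [[0,-2,0],[0,0,0],6.5]
    - [[0,-3,0],[0,0,0],6.5]
    - [[0,-3,0],[0,0,0],6.5]
    - [[-3,-1,0],[0,0,0],6.5]
    - [[-5,0,0],[0,0,0],6.5]

```text
t: 21.75
eef_pos: [489.5, -189.7, 229.0]
tcp_rot: [-1.571, -0.001, 1.884]
ft_force: [0.5, 0.1, 0.5]
opening: 0.678
```

Call:
apply_moves:
  increments:
    - [[-5.5,0,0],[0,0,0],6.5]
    - [[-5.5,0,0],[0,0,0],6.5]
    - [[-5.5,0,0],[0,0,0],6.5]
    - [[-3,0,0],[0,0,0],6.5]
    - [[0,0,0],[0,0,0],6.5]

```text
t: 22.38
eef_pos: [550.7, -383.6, 226.9]
tcp_rot: [-1.57, -0.002, 1.882]
ft_force: [0.5, 1.1, -1.1]
opening: 0.685
```

```bash
python3 -c "
from h import *
chk(2); q=[]
for c,z in (('top',153),('side',153)):
    p=read_camera(c); np.save(c+'9.npy',p['img']); u,v=proj(p,[[465,-113,153]])[0].astype(int); save(p,'t.png',(u-20,v-20,u+20,v+20),10); q.append(cv2.imread('pics/t.png')); print(u,v)
cv2.imwrite('pics/a9.png',np.hstack(q))"
```

```text
F [ 0.25  0.12 -0.17] M [0.146 0.001 0.024] sd 0.04
jarL shift [-0.11 -0.02] 0.992
plate shift [ 0.04 -0.05] 0.986
jar shift [ 0.01 -0.  ] 0.994
22.48 [ 550.5 -381.6  227.3] [-89.98  -0.14 107.94] [-0.71  0.55  1.42  0.    1.18  2.12] F [0.24 0.6  0.25] M [0.123 0.003 0.063]
need cm [28.15 10.7  -0.19]
turn [-0.02  0.    0.14]
427 314
425 200
```

View pics/a9.png

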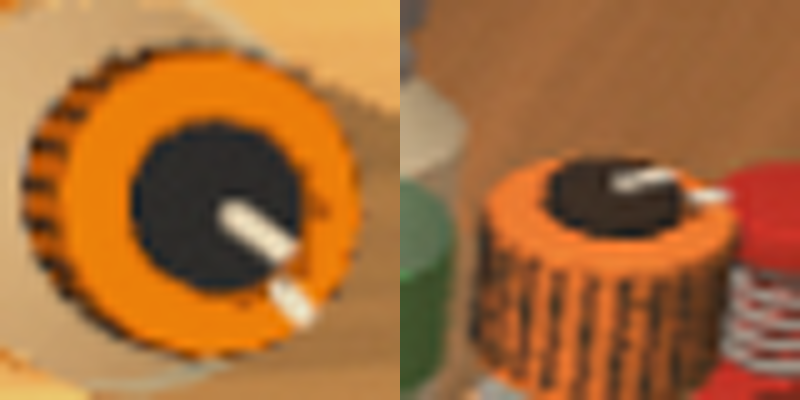

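The pointer runs from (232,214) to (290,250) and the tick is at (293,303). They are parted by about 15–20°, inside the 5–30° window, and the disc is unmoved. Handing in.

```bash
python3 -c "
from h import *
print(env.job_done())"
```

```text
the job is handed in; nothing more can be done
None
```

The jar with the orange cap is sealed, and I handed the job in with the gripper clear of everything after about 22.5 s. The hand-in gives no verdict.

- **Twist:** I gripped the cap once and turned it clockwise. The torque stayed near 0.05 N m until about 147°, where the spindle met its stop. It then rose and levelled off at 0.26–0.29 N m from about 156°, so the clutch was slipping. I stopped at about 170°, which puts the slip at roughly 13°.
- **Release:** I eased back about 8° to let the spring unwind before opening the fingers and lifting away.
- **Final pictures:** The tick is past the pointer by about 15–20°, within the 5–30° asked for. This was read by eye from enlarged crops and comes out a little higher than the 13° from the torque readings.
- **Lazy Susan:** It crept by just under 1° (about 1 px in the side view) while the clutch was loaded. I nudged it back before releasing, and it ended within about 0.1 px (roughly 0.1°) of where it began. The side-view check of a neighbouring jar and the plate showed no other shift; I did not check the mould and the tong separately.

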